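Seat the keyed tube rotor on the bench mixer

TASK

Fit the four-cup tube rotor, the one with the D-shaped bore, on the bench mixer: turn it so that the flat in its bore lies over the flat of the mixer's spindle, and lower it over the spindle until it sits fully down on the shoulder, then let go. Leave the smaller two-cup rotor where it stands.

Things in the scene. Friction and masses are not known exactly. Their poses are not given: they have to be found in the camera images.
- rotor: Loose white plastic tube rotor, 0.14 kg, upright on the worktop: round hub 44 mm wide, 52 mm high; at its foot two arms along y, 102 x 50 mm in all, each with two cups (rims 20 mm high, so the hub is clear above that). Through bore 34 mm wide with one flat 7 mm from the axis on the +x side; a small tab, 6 mm out, 10 mm high, marks that side. Origin: hub axis, underside; z up; x to the flat.
- spindle: Fixed steel D-spindle on the mixer, a white box 96x130x80 mm. It rises 46 mm from a dark shoulder, 48 mm wide, top 94 mm above the worktop. 30 mm wide, flat 5 mm from the axis on the +x side; a small tab on the shoulder, 8 mm out, marks that side. Its top 16 mm tapers to 14 mm; 2 mm play in the bore. Origin: axis, top of the shoulder; z up; x to the flat. A seated rotor has the same pose.
- spare_rotor: Smaller loose white rotor of another machine, a bystander: hub 36 mm wide, 44 mm high, plain round 22 mm bore, two arms along y (92 x 26 mm in all) with one cup on each. Origin: hub axis, underside; z up.

How it is judged:
By the outcome, as a careful person would: the job done as asked, in the order asked, and still so for the second after the job is handed in, with the robot touching nothing.
It also fails if it takes over 42 s, if anything falls off the work surface, if the arm or the gripper's body presses on something with over 40 N, if the wrist force passes 120 N, or if a joint passes its speed limit or range.

ROBOT

A 7-joint arm with a two-finger parallel gripper is mounted at the origin on a cart in front of the work surface, level with it; the furniture and walls round the work are solid. World frame = base frame: x ahead of the robot, y to its left, z up, the work surface at z = 0. Lengths are in m, angles in rad, forces in N, time in s.
With the tool pointing down it reaches from about 0.4 to 0.85 m from the base axis. Payload 4.5 kg.
Tool frame: the origin (TCP) lies on the mounting face of the last link; the fingertips stand 166 mm ahead of it and the grasp point (between the pads) lies 147 mm ahead of it; y points along the fingers, z is the direction in which the jaws open and shut, and the axes are right-handed (so a half turn about y gives the same grasp; the last joint's range is limited). The gripper opens to 88 mm and grips with 3 to 60 N. Pads are 18 mm wide; open, the fingers measure 123 mm over their backs; the gripper's body (75 mm by 187 mm) begins 45 mm behind the grasp point.
Start: joints at [-1.161, 0.689, -0.195, 1.565, 0.157, 0.902, -0.215], TCP at [0.229, 0.581, 0.405] pointing down, gripper open.
Joint ranges: [-3.01, 3.01], [-0.46, 2.08], [-1.47, 1.51], [0.13, 2.56], [-1, 4.14], [0.04, 2.09], [-2.66, 2.66]. Speed limits (rad/s): [2.57, 2.57, 3.14, 3.14, 3.14, 3.14, 3.14].

INTERFACE

Orientations are given as a unit quaternion [x, y, z, w].
In Python, from plant import r gives the robot as it stands.
- The arm moves only by the tool arm_command, never from a script. Its argument "deltas" is a list of rows, each an object of numbers: "dx", "dy", "dz": the shift along the tool's x, y, z each as a share of 1000 mm, from -1 to 1; "wx", "wy", "wz": the turn, a rotation vector about the tool's x, y, z each as a share of 45 degrees, from -1 to 1. In form: [{"dx": .., "dy": .., "dz": .., "wx": .., "wy": .., "wz": ..}, ...]. A call has exactly 5 rows; each row is the pose to reach, as a shift and turn from the pose commanded when the call began, along the tool's axes at that moment; what a row does not reach only later rows make up. A row lasts 1/10 s, in which the tool goes at most 50 mm and 8.59 degrees, less where a joint would pass 70% of its speed; a pose out of reach is approached as far as the arm can. A call with a number of a shift or a turn outside -1 to 1 is refused whole. A call with a gripper value outside its range is refused whole. "claw" is the opening, from -1 (shut) to 1 (fully open), set as the call begins (left out, the last holds). The fingers move at their own pace and stop on an object; "grip_force" is the grip in N (left out, the last holds). Time passes only in rows, so rows that repeat a pose let the fingers close, or fill a call up. It gives the time, the measured TCP pose, the force and the opening at its end, in the units of the state.
- r.get_state(): the state, without advancing time (a new reading comes with each control period).
- r.snapshot(name): name is "scene" or "top" or "wrist"; returns the picture (384x512x3 uint8, red, green, blue); there is no depth.
- r.get_calibration(name): a dict with "vertical_fov" (degrees; the focal length in pixels is half the picture's height over the tangent of half this angle, whatever the lens; pixels are square), "cx", "cy" (the principal point, pixels), "R" (3x3) and "t" (3): a world point X has camera coordinates R X + t. Camera axes: x right, y down, z forward; pixel columns grow to the right and rows downward; lengths in m; the calibration is good to about 2 mm. A picture is of the moment at which its call begins: read the wrist's pose just before it. get_calibration takes no time and is no camera call; for the wrist camera it gives the pose at the moment of the call.
- r.finish_job(): hands the job in, once; it reports no verdict.
The state is a dict: "clock": time; "q": joint angles; "qd": joint speeds; "joint_torque": joint torques, N m; "tool_pos": TCP position; "eef_rot": TCP orientation; "contact_force": force on the tool from outside, world axes, zero at the start; "moment": the same for the moment, N m; "opening": opening from 0.0 (shut) to 1.0 (fully open).
Only numpy, scipy, OpenCV 4.12 (cv2) and the standard library are available. Lean on these libraries where they do the work, as an engineer would, in place of code of your own. Each camera call takes 0.05 s, during which the arm holds its last target.

## Working session

There is one attempt and no reset: what is moved stays moved. The work goes in short steps, Python scripts to look and compute and a tool call to move; the robot and the scene stay as the last step left them, time stands still between calls to the robot, and variables do not carry over. Pictures are saved under pics/ and viewed, and the job is handed in when it is done.

Besides the shell and the picture viewer there is one more tool, called after "Call:" in YAML: its name, and indented under it one key for each argument. arm_command: Moves the arm, as the interface text tells. Shift numbers are shares of 1000 mm and turn numbers shares of 45 degrees, none past 1 either way. Its arguments: {"type":"object","properties":{"deltas":{"type":"array","items":{"type":"object","properties":{"dx":{"type":"number","minimum":-1,"maximum":1},"dy":{"type":"number","minimum":-1,"maximum":1},"dz":{"type":"number","minimum":-1,"maximum":1},"wx":{"type":"number","minimum":-1,"maximum":1},"wy":{"type":"number","minimum":-1,"maximum":1},"wz":{"type":"number","minimum":-1,"maximum":1}}}},"claw":{"type":"number"},"grip_force":{"type":"number"}},"required":["deltas"]}

```bash
ls; mkdir -p pics
python3 - <<'E'
from plant import r
import cv2,numpy as np
s=r.get_state();print({k:np.round(v,3).tolist() for k,v in s.items()})
for n in ["scene","top","wrist"]:
    c=r.get_calibration(n);print(n,c)
    im=r.snapshot(n);cv2.imwrite(f"pics/{n}0.png",im[:,:,::-1])
E
```

```text
pics
{'clock': 0.0, 'q': [-1.161, 0.69, -0.195, 1.566, 0.157, 0.902, -0.215], 'qd': [-0.0, 0.0, 0.001, 0.001, 0.0, -0.001, -0.0], 'joint_torque': [-0.0, -52.757, -1.267, -15.343, -0.053, 0.007, 0.0], 'tool_pos': [0.229, 0.581, 0.404], 'eef_rot': [0.695, -0.132, 0.132, -0.694], 'contact_force': [-0.097, 0.073, 0.295], 'moment': [0.054, -0.033, 0.047], 'opening': 1.002}
scene {'vertical_fov': 52.006841218890834, 'cx': 264.830808539206, 'cy': 189.4350842439313, 'R': array([[ 0.75872336, -0.65140876, -0.00234279],
       [-0.44934148, -0.52075641, -0.72588222],
       [ 0.47162601,  0.55179651, -0.68781503]]), 't': array([-0.38026163,  0.24441799,  0.92438017])}
top {'vertical_fov': 46.065465670656955, 'cx': 260.8729162310983, 'cy': 197.8605957184819, 'R': array([[-2.23603169e-02, -9.99749945e-01,  2.51488936e-04],
       [-9.87005556e-01,  2.20352380e-02, -1.59168091e-01],
       [ 1.59122749e-01, -3.80726994e-03, -9.87251465e-01]]), 't': array([-0.02170568,  0.46901076,  1.30454151])}
wrist {'vertical_fov': 64.29886017996348, 'cx': 257.6673286179335, 'cy': 189.44829276754263, 'R': array([[ 0.36739708,  0.93006129, -0.00232063],
       [ 0.89249877, -0.3518548 ,  0.28221295],
       [ 0.26165881, -0.10575537, -0.95934898]]), 't': array([-0.62271213, -0.03733469,  0.39168168])}
```

View pics/scene0.png

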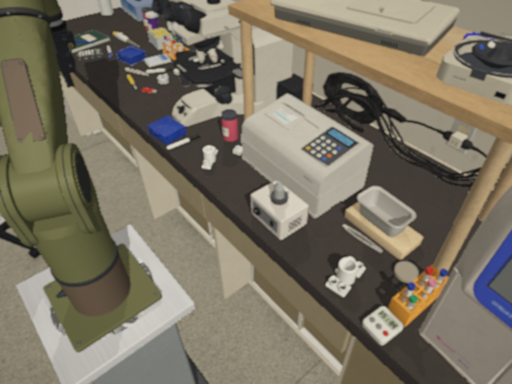

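View pics/top0.png

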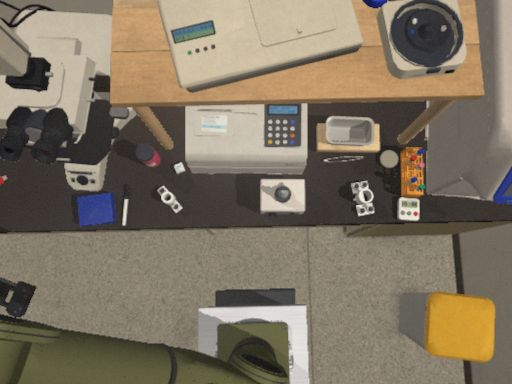

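View pics/wrist0.png

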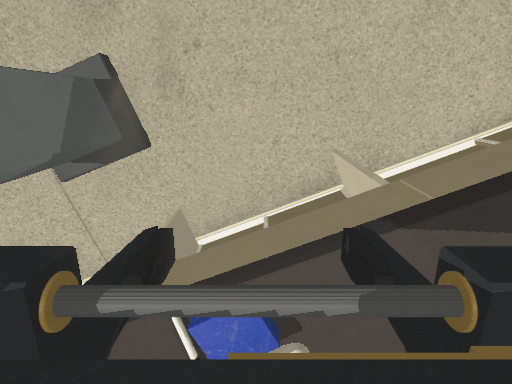

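The top view shows the rotor at about (363,198), the mixer and spindle at (283,193) and the spare rotor at (170,200). A shelf lies beyond them, with its front edge near row 103. I'll zoom in next.

Run:
```python
import cv2,numpy as np
t=cv2.imread("pics/top0.png");s=cv2.imread("pics/scene0.png")
def z(i,x,y,w,h,k):return cv2.resize(i[y:y+h,x:x+w],None,fx=k,fy=k,interpolation=cv2.INTER_CUBIC)
a=np.hstack([z(t,245,165,75,60,5),z(t,330,170,75,60,5)])
b=np.hstack([z(s,245,175,75,60,5),z(s,315,245,75,60,5)])
cv2.imwrite("pics/z0.png",np.vstack([a,b]))
```

```text
(no output)
```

View pics/z0.png

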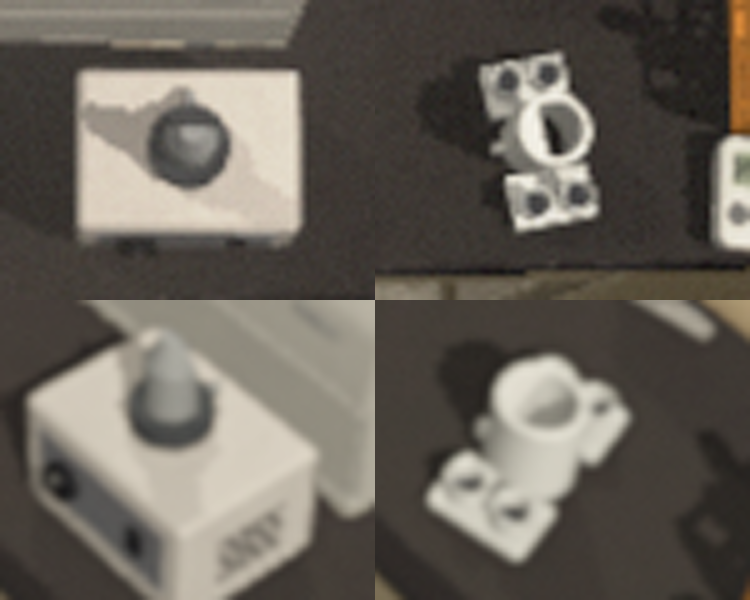

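```bash
cat > h.py <<'E'
import numpy as np,cv2
from scipy.spatial.transform import Rotation as Ro
def ray(c,u,v,z):
    f=192/np.tan(np.radians(c["vertical_fov"]/2))
    d=np.array([(u-c["cx"])/f,(v-c["cy"])/f,1.])
    R=np.array(c["R"]);t=np.array(c["t"]);C=-R.T@t;w=R.T@d
    return C+w*(z-C[2])/w[2]
def proj(c,X):
    f=192/np.tan(np.radians(c["vertical_fov"]/2))
    p=np.array(c["R"])@np.array(X)+np.array(c["t"]);return p[0]/p[2]*f+c["cx"],p[1]/p[2]*f+c["cy"]
E
python3 - <<'E'
from h import *
from plant import r
s=r.get_state();M=Ro.from_quat(s["eef_rot"]).as_matrix();print("tool axes cols\n",M.round(3))
c=r.get_calibration("wrist");R=c["R"];C=-R.T@c["t"]
print("cam in tool",(M.T@(C-s["tool_pos"])).round(4)); print((R@M).round(3))
c=r.get_calibration("top")
def T(n,zx,zy,off,z):
    u=off[0]+zx/5;v=off[1]+zy/5;print(n,ray(c,u,v,z).round(4))
T("shoulder",188,145,(245,165),.094);T("sp tab",182,93,(245,165),.09);T("boxcorner",77,70,(245,165),.08);T("boxcorner",300,70,(245,165),.08)
T("boxcorner",77,232,(245,165),.08)
T("hub top",178,130,(330,170),.052);T("rtab",123,149,(330,170),.01)
for p in[(105,66),(190,54),(222,212),(143,230)]:T("arm",*p,(330,170),.01)
print("device front edge",ray(c,245,170,.0),ray(c,245,160,.2));
E
```

```text
tool axes cols
 [[ 0.93  -0.     0.367]
 [-0.367 -0.001  0.93 ]
 [ 0.    -1.    -0.001]]
cam in tool [-0.0745  0.0191 -0.001 ]
[[ 0.001  0.001  1.   ]
 [ 0.959 -0.282 -0.   ]
 [ 0.282  0.959 -0.001]]
shoulder [ 0.4691 -0.0941  0.094 ]
sp tab [ 0.5001 -0.0918  0.09  ]
boxcorner [ 0.5169 -0.0319  0.08  ]
boxcorner [ 0.514 -0.161  0.08 ]
boxcorner [ 0.4223 -0.0298  0.08  ]
hub top [ 0.4647 -0.3402  0.052 ]
rtab [ 0.4606 -0.3162  0.01  ]
arm [ 0.512  -0.3081  0.01  ]
arm [ 0.5183 -0.3604  0.01  ]
arm [ 0.4208 -0.3739  0.01  ]
arm [ 0.4109 -0.3256  0.01  ]
device front edge [5.62646182e-01 1.47134793e-02 2.22044605e-16] [0.54450645 0.00812725 0.2       ]
```

Run:
```python
import cv2,numpy as np
t=cv2.imread("pics/top0.png");s=cv2.imread("pics/scene0.png")
def z(i,x,y,w,h,k):return cv2.resize(i[y:y+h,x:x+w],None,fx=k,fy=k,interpolation=cv2.INTER_CUBIC)
cv2.imwrite("pics/z1.png",np.vstack([z(t,170,90,200,90,4),z(s,230,80,200,140,4)])[:900])
cv2.imwrite("pics/z1.png",z(t,170,90,200,140,4));cv2.imwrite("pics/z2.png",z(s,230,80,200,140,4))
```

```text
(no output)
```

View pics/z1.png

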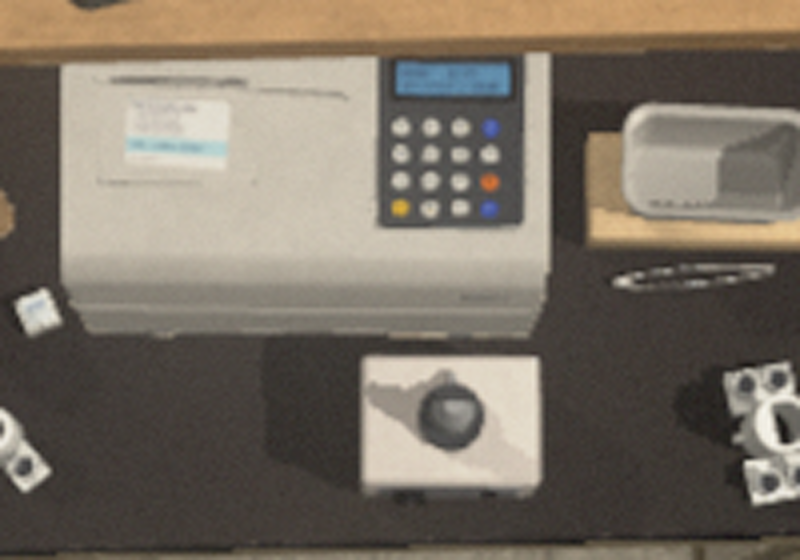

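View pics/z2.png

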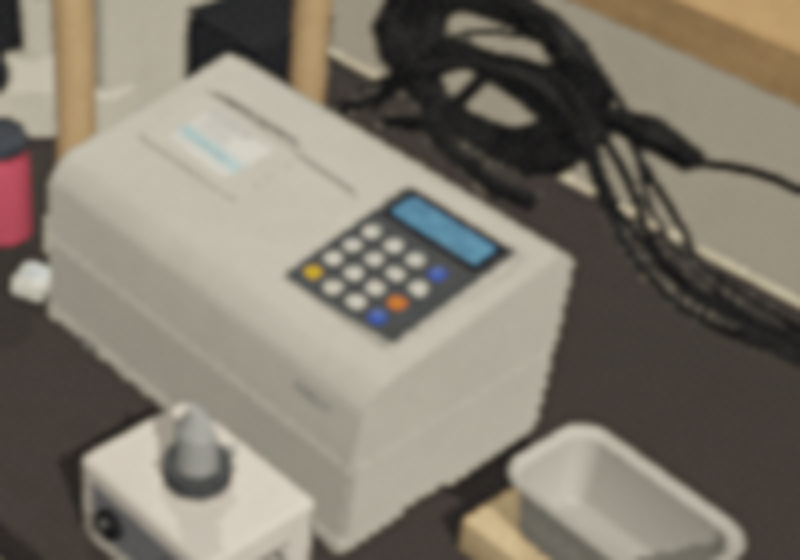

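Run:
```python
from h import *
from plant import r
a=r.get_calibration("top");b=r.get_calibration("scene")
def K(c):
    f=192/np.tan(np.radians(c["vertical_fov"]/2));return np.array([[f,0,c["cx"]],[0,f,c["cy"]],[0,0,1]])@np.c_[c["R"],c["t"]]
for n,p,q in[("yellow",(270,142),(308.3,148)),("frontcorner",(307,161),(321,184)),("shelf",(112,103),(230,9)),("tab",(282,183.5),(0,0))][:3]:
    X=cv2.triangulatePoints(K(a),K(b),np.float64(p),np.float64(q)).ravel();print(n,(X[:3]/X[3]).round(3))
    X=X[:3]/X[3];print(proj(a,X),proj(b,X))
```

```text
yellow [ 0.604 -0.061  0.161]
(np.float64(270.0953942890953), np.float64(141.86564795203125)) (np.float64(308.0851134717553), np.float64(148.04671918532853))
frontcorner [ 0.554 -0.162  0.13 ]
(np.float64(306.6913763473844), np.float64(161.4311166595341)) (np.float64(321.74539632226094), np.float64(183.83294366663745))
shelf [0.622 0.287 0.429]
(np.float64(112.18042645901036), np.float64(102.70228882467876)) (np.float64(229.64554331653483), np.float64(9.071717687733155))
```

```bash
cat >> h.py <<'E'
def tgtR(psi):
    p=np.radians(psi);c,s=np.cos(p),np.sin(p)
    return np.array([[c,0,-s],[s,0,c],[0,-1,0.]])
def delta(P,M,pos,psi):
    # P,M: pose at call start
    d=M.T@(np.array(pos)-P); w=Ro.from_matrix(M.T@tgtR(psi)).as_rotvec(degrees=True)/45
    return d.round(4),w.round(3)
def show(pos,psi):
    from plant import r
    s=r.get_state();M=Ro.from_quat(s["eef_rot"]).as_matrix()
    print("pos",np.round(s["tool_pos"],4),"psi",np.degrees(np.arctan2(M[1,0],M[0,0])).round(2),"tilt",M[:,1].round(4),"q",np.round(s["q"],2),"F",np.round(s["contact_force"],1),"t",s["clock"],"op",s["opening"])
    d,w=delta(np.array(s["tool_pos"]),M,pos,psi);print("dx,dy,dz",d,"w",w)
E
python3 -c "
from h import *
show([.44,.25,.40],-51);show([.46,-.05,.40],-81)"
```

```text
pos [0.2293 0.5812 0.4041] psi -21.53 tilt [-4.0e-04 -1.3e-03 -1.0e+00] q [-1.16  0.69 -0.19  1.57  0.16  0.9  -0.22] F [-0.7  0.2  0.1] t 0.15 op 0.9986218170578914
dx,dy,dz [ 0.3175  0.0045 -0.2308] w [0.002 0.655 0.001]
pos [0.2293 0.5812 0.4041] psi -21.53 tilt [-4.0e-04 -1.3e-03 -1.0e+00] q [-1.16  0.69 -0.19  1.57  0.16  0.9  -0.22] F [-0.7  0.2  0.1] t 0.15 op 0.9986218170578914
dx,dy,dz [ 0.4462  0.0049 -0.5025] w [2.000e-03 1.322e+00 1.000e-03]
```

Call:
arm_command:
  deltas:
    - {"dx": 0.3175, "dy": 0.004, "dz": -0.231, "wy": 0.655}
    - {"dx": 0.3175, "dy": 0.004, "dz": -0.231, "wy": 0.655}
    - {"dx": 0.3175, "dy": 0.004, "dz": -0.231, "wy": 0.655}
    - {"dx": 0.3175, "dy": 0.004, "dz": -0.231, "wy": 0.655}
    - {"dx": 0.3175, "dy": 0.004, "dz": -0.231, "wy": 0.655}

```text
invalid input at $.deltas[0]: expected keys dx, dy, dz, wx, wy, wz
```

```bash
python3 -c "
from h import *
show([.45,.05,.40],-81)"
```

```text
pos [0.2293 0.5812 0.4041] psi -21.53 tilt [-4.0e-04 -1.3e-03 -1.0e+00] q [-1.16  0.69 -0.19  1.57  0.16  0.9  -0.22] F [-0.7  0.2  0.1] t 0.15 op 0.9986218170578914
dx,dy,dz [ 0.4002  0.0047 -0.4131] w [2.000e-03 1.322e+00 1.000e-03]
```

Call:
arm_command:
  deltas:
    - {"dx": 0.3175, "dy": 0.004, "dz": -0.231, "wx": 0, "wy": 0.655, "wz": 0}
    - {"dx": 0.3175, "dy": 0.004, "dz": -0.231, "wx": 0, "wy": 0.655, "wz": 0}
    - {"dx": 0.3175, "dy": 0.004, "dz": -0.231, "wx": 0, "wy": 0.655, "wz": 0}
    - {"dx": 0.3175, "dy": 0.004, "dz": -0.231, "wx": 0, "wy": 0.655, "wz": 0}
    - {"dx": 0.3175, "dy": 0.004, "dz": -0.231, "wx": 0, "wy": 0.655, "wz": 0}

```text
clock: 0.65
tool_pos: [0.3641, 0.3687, 0.4021]
eef_rot: [0.638, -0.305, 0.305, -0.638]
contact_force: [1.3, 0.3, -0.0]
opening: 0.999
```

```bash
python3 -c "
from h import *
show([.45,.05,.40],-81)"
```

```text
pos [0.3641 0.3687 0.4021] psi -51.06 tilt [ 3.e-04 -3.e-04 -1.e+00] q [-0.83  0.55 -0.08  1.89  0.06  0.7  -0.27] F [ 1.3  0.3 -0. ] t 0.65 op 0.9991590681482417
dx,dy,dz [ 0.3019  0.0022 -0.1334] w [-0.     0.665  0.001]
```

Call:
arm_command:
  deltas:
    - {"dx": 0.302, "dy": 0.002, "dz": -0.133, "wx": 0, "wy": 0.665, "wz": 0}
    - {"dx": 0.302, "dy": 0.002, "dz": -0.133, "wx": 0, "wy": 0.665, "wz": 0}
    - {"dx": 0.302, "dy": 0.002, "dz": -0.133, "wx": 0, "wy": 0.665, "wz": 0}
    - {"dx": 0.302, "dy": 0.002, "dz": -0.133, "wx": 0, "wy": 0.665, "wz": 0}
    - {"dx": 0.302, "dy": 0.002, "dz": -0.133, "wx": 0, "wy": 0.665, "wz": 0}

```text
clock: 1.15
tool_pos: [0.4292, 0.1275, 0.4006]
eef_rot: [-0.538, 0.459, -0.459, 0.538]
contact_force: [1.1, -0.5, 0.3]
opening: 1.002
```

```bash
python3 -c "
from h import *
show([.465,-.1,.41],-81)"
```

```text
pos [0.4292 0.1275 0.4006] psi -80.99 tilt [ 2.e-04 -1.e-04 -1.e+00] q [-0.42  0.47  0.04  2.09 -0.03  0.58 -0.2 ] F [ 1.1 -0.5  0.3] t 1.15 op 1.0018900042166112
dx,dy,dz [ 0.2303 -0.0093 -0.0003] w [-0.  0.  0.]
```

Call:
arm_command:
  deltas:
    - {"dx": 0.23, "dy": -0.009, "dz": 0, "wx": 0, "wy": 0, "wz": 0}
    - {"dx": 0.23, "dy": -0.009, "dz": 0, "wx": 0, "wy": 0, "wz": 0}
    - {"dx": 0.23, "dy": -0.009, "dz": 0, "wx": 0, "wy": 0, "wz": 0}
    - {"dx": 0.23, "dy": -0.009, "dz": 0, "wx": 0, "wy": 0, "wz": 0}
    - {"dx": 0.23, "dy": -0.009, "dz": 0, "wx": 0, "wy": 0, "wz": 0}

```text
clock: 1.65
tool_pos: [0.4652, -0.1021, 0.4098]
eef_rot: [0.537, -0.46, 0.461, -0.537]
contact_force: [0.3, 0.5, -0.6]
opening: 1.003
```

```bash
cat > w.py <<'E'
import sys,pickle
from h import *
from plant import r
n=sys.argv[1];k=int(sys.argv[2]) if len(sys.argv)>2 else 1
s=r.get_state();c=r.get_calibration("wrist");im=r.snapshot("wrist")
cv2.imwrite(f"pics/{n}.png",im[:,:,::-1]);pickle.dump((s,c),open(f"pics/{n}.pkl","wb"))
print(np.round(s["tool_pos"],4),np.abs(s["qd"]).max().round(4),s["clock"],np.round(s["contact_force"],1),s["opening"])
E
python3 w.py w1; python3 -c "
from h import *
show([.465,-.34,.40],-81)"
```

```text
[ 0.4652 -0.1021  0.4098] 0.6098 1.65 [ 0.3  0.5 -0.6] 1.0031424135009752
pos [ 0.4656 -0.1062  0.41  ] psi -81.53 tilt [ 0.0019 -0.005  -1.    ] q [0.12 0.49 0.01 2.   0.   0.65 0.27] F [ 1.  -4.2  0.2] t 1.7 op 0.9983654321167725
dx,dy,dz [ 0.2311  0.0112 -0.035 ] w [-0.001 -0.012  0.007]
```

View pics/w1.png

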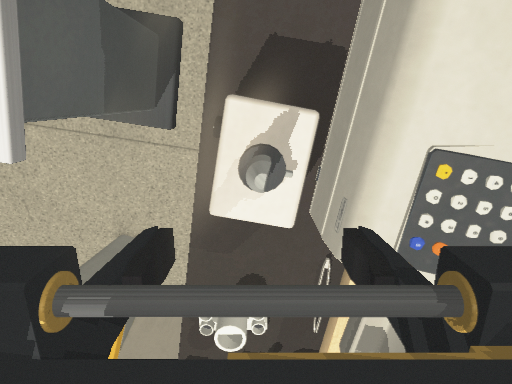

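```bash
python3 w.py w2; python3 -c "
import cv2
i=cv2.imread('pics/w2.png');cv2.imwrite('pics/w2z.png',cv2.resize(i[85:235,195:345],None,fx=4,fy=4,interpolation=cv2.INTER_CUBIC))"
```

```text
[ 0.4656 -0.1062  0.41  ] 0.1156 1.7 [ 1.  -4.2  0.2] 0.9983654321167725
```

View pics/w2z.png

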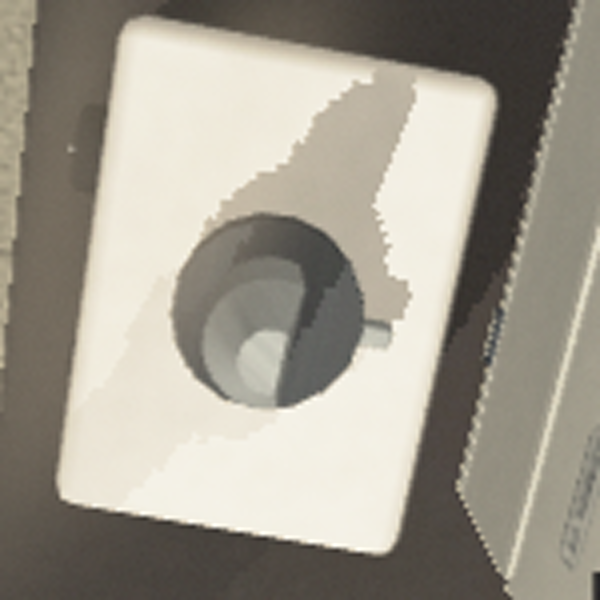

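```bash
cat > sp.py <<'E'
from h import *
import pickle
from scipy.optimize import least_squares
s,c=pickle.load(open("pics/w2.pkl","rb"))
U=lambda x,y:(195+(x+.5)/4-.5,85+(y+.5)/4-.5)
pts=[(172,310),(174,290),(182,265),(200,240),(230,220),(268,212),(300,217),(338,242),(355,270),(363,300)]
W=np.array([ray(c,*U(*p),.094)[:2] for p in pts])
f=least_squares(lambda x:np.hypot(*(W-x).T)-.024,W.mean(0));print("shoulder ctr",f.x,f.fun.round(4)*1000)
g=least_squares(lambda x:np.hypot(*(W-x[:2]).T)-x[2],[*W.mean(0),.024]);print(g.x)
for z in(.084,.088,.094):
  for p in[(391,335),(392,320),(388,348)]:
    d=ray(c,*U(*p),z)[:2]-f.x;print(z,p,np.hypot(*d).round(4),np.degrees(np.arctan2(d[1],d[0])).round(1))
# flat line on spindle: straight edges
for a,b,z in[((278,404),(290,338),.140),]:
    A,B=ray(c,*U(*a),z),ray(c,*U(*b),z);print("flat top edge",A,B,np.degrees(np.arctan2(*(B-A)[1::-1]))%180-90)
C=[(120,20),(498,85),(395,552),(60,497)]
Q=[ray(c,*U(*p),.08) for p in C]
for i in range(4):
    d=Q[(i+1)%4]-Q[i];print("box",np.hypot(d[0],d[1]),np.degrees(np.arctan2(d[1],d[0])))
print("boxc",np.mean(Q,0))
E
python3 sp.py
```

```text
shoulder ctr [ 0.46588352 -0.09444968] [-0.4 -0.4 -0.2  0.   0.1  0.2  0.2 -0.  -0.5 -0.4]
[ 0.4657201  -0.09380503  0.02349427]
0.084 (391, 335) 0.0329 -6.4
0.084 (392, 320) 0.0322 0.4
0.084 (388, 348) 0.0333 -12.4
0.088 (391, 335) 0.0322 -5.1
0.088 (392, 320) 0.0316 1.8
0.088 (388, 348) 0.0325 -11.2
0.094 (391, 335) 0.0312 -3.0
0.094 (392, 320) 0.0308 4.0
0.094 (388, 348) 0.0314 -9.1
flat top edge [ 0.46906568 -0.10488721  0.14      ] [ 0.46935551 -0.0902792   0.14      ] -1.136594338995124
box 0.09343972147285741 -0.8927784422936109
box 0.12537486455248456 -91.2485594182769
box 0.0925559601330521 178.4365543854711
box 0.12428912231766388 89.158661191586
boxc [ 0.46600311 -0.0950758   0.08      ]
```

Call:
arm_command:
  deltas:
    - {"dx": 0.231, "dy": 0.011, "dz": -0.035, "wx": 0, "wy": 0, "wz": 0}
    - {"dx": 0.231, "dy": 0.011, "dz": -0.035, "wx": 0, "wy": 0, "wz": 0}
    - {"dx": 0.231, "dy": 0.011, "dz": -0.035, "wx": 0, "wy": 0, "wz": 0}
    - {"dx": 0.231, "dy": 0.011, "dz": -0.035, "wx": 0, "wy": 0, "wz": 0}
    - {"dx": 0.231, "dy": 0.011, "dz": -0.035, "wx": 0, "wy": 0, "wz": 0}

```text
clock: 2.25
tool_pos: [0.4667, -0.3342, 0.3983]
eef_rot: [0.538, -0.459, 0.46, -0.537]
contact_force: [0.2, -0.2, 0.7]
opening: 1.0
```

```bash
python3 -c "
from plant import r
r.snapshot('wrist');r.snapshot('wrist')"; python3 w.py w3; python3 -c "
import cv2
i=cv2.imread('pics/w3.png');cv2.imwrite('pics/w3z.png',cv2.resize(i[85:260,170:345],None,fx=4,fy=4,interpolation=cv2.INTER_CUBIC))"
```

```text
[ 0.4659 -0.3362  0.398 ] 0.0711 2.35 [ 0.   0.9 -0. ] 0.9964110159439407
```

View pics/w3z.png

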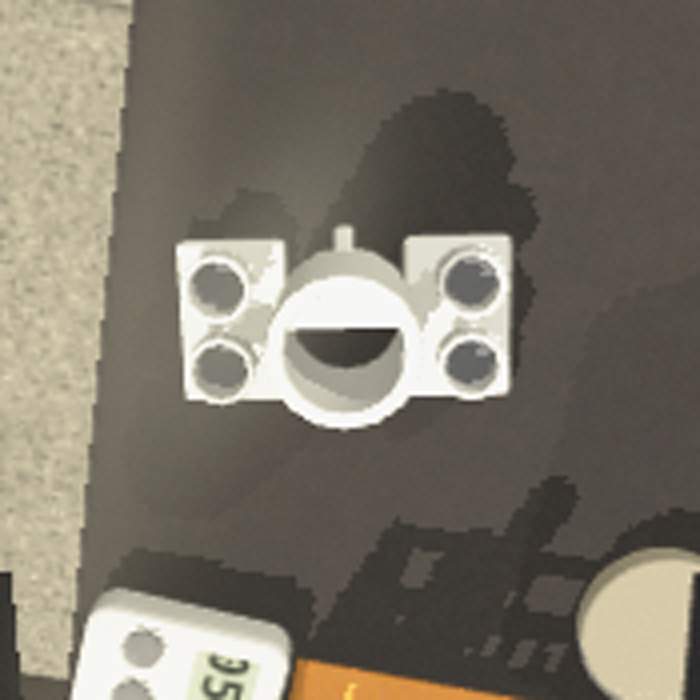

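```bash
cat > ro.py <<'E'
from h import *
import pickle
from scipy.optimize import least_squares
s,c=pickle.load(open("pics/w3.pkl","rb"))
M=Ro.from_quat(s["eef_rot"]).as_matrix();print("psi",np.degrees(np.arctan2(M[1,0],M[0,0])))
U=lambda x,y:(170+(x+.5)/4-.5,85+(y+.5)/4-.5)
i=cv2.imread("pics/w3.png");g=i.min(2);m=(g>225).astype(np.uint8);print(g[150:158,240:275:4])
pts=[(265,350),(300,417),(343,430),(390,415),(422,352),(408,312),(378,284),(343,275),(308,285),(280,310)]
W=np.array([ray(c,*U(*p),.052)[:2] for p in pts])
f=least_squares(lambda x:np.hypot(*(W-x[:2]).T)-x[2],[*W.mean(0),.022]);print("hub",f.x,f.fun.round(4)*1000)
A,B=[ray(c,*U(*p),.052) for p in[(285,328),(402,328)]];d=A-B;print("flat",A,B,np.hypot(d[0],d[1]),"yaw",np.degrees(np.arctan2(d[1],d[0]))%180+90-90)
n=np.array([-(d[1]),d[0]])/np.hypot(d[0],d[1]);print("flat dist",((A+B)[:2]/2-f.x[:2])@n)
t=ray(c,*U(343,228),.01)[:2];d=t-f.x[:2];print("tab",np.hypot(*d),np.degrees(np.arctan2(d[1],d[0])))
P=[(178,243),(512,235),(510,393),(187,400)]
for z in(.005,.01,.012):
  Q=np.array([ray(c,*U(*p),z)[:2] for p in P]);print(z,Q.mean(0),[ (np.hypot(*e).round(4),np.degrees(np.arctan2(e[1],e[0])).round(1)) for e in np.roll(Q,-1,0)-Q])
C=[(218,286),(470,282),(470,362),(221,369)]
Q=np.array([ray(c,*U(*p),.02)[:2] for p in C]);print("cups",Q.mean(0),[ (np.hypot(*e).round(4),np.degrees(np.arctan2(e[1],e[0])).round(1)) for e in np.roll(Q,-1,0)-Q])
E
python3 ro.py; python3 -c "
import cv2
i=cv2.imread('pics/w2.png');cv2.imwrite('pics/w2y.png',cv2.resize(i[130:195,230:300],None,fx=9,fy=9,interpolation=cv2.INTER_CUBIC))"
```

```text
psi -81.34392047705302
[[229  94 156 165 173 176 179  66 205]
 [229 116 161 167 171 178 180 123 206]
 [231 147 160 167 173 178 178 180 206]
 [232 149 163 173 184 179 181 180 206]
 [233 151 168 222 242 213 179 181 204]
 [235 154 219 245 245 245 197 179 204]
 [232 151 245 245 246 246 242 181 181]
 [189 167 245 246 246 246 246 185 172]]
hub [ 0.46195966 -0.3430931   0.02157526] [-0.   0.1  0.1  0.  -0.  -0.4  0.1  0.5 -0.  -0.3]
flat [ 0.44507501 -0.33812251  0.052     ] [ 0.47664084 -0.33332175  0.052     ] 0.03192880489524828 yaw 8.64768764202114
flat dist -0.007452832868449455
tab 0.02898100043000082 99.50183149527172
0.005 [ 0.46253083 -0.34303747] [(np.float64(0.1021), np.float64(10.0)), (np.float64(0.05), np.float64(-80.0)), (np.float64(0.1025), np.float64(-170.1)), (np.float64(0.0499), np.float64(99.6))]
0.01 [ 0.46240341 -0.34198924] [(np.float64(0.1008), np.float64(10.0)), (np.float64(0.0494), np.float64(-80.0)), (np.float64(0.1012), np.float64(-170.1)), (np.float64(0.0492), np.float64(99.6))]
0.012 [ 0.46235244 -0.34156995] [(np.float64(0.1002), np.float64(10.0)), (np.float64(0.0491), np.float64(-80.0)), (np.float64(0.1006), np.float64(-170.1)), (np.float64(0.049), np.float64(99.6))]
cups [ 0.46184082 -0.34176529] [(np.float64(0.0747), np.float64(9.6)), (np.float64(0.0244), np.float64(-79.8)), (np.float64(0.0753), np.float64(-169.7)), (np.float64(0.0254), np.float64(98.9))]
```

View pics/w2y.png

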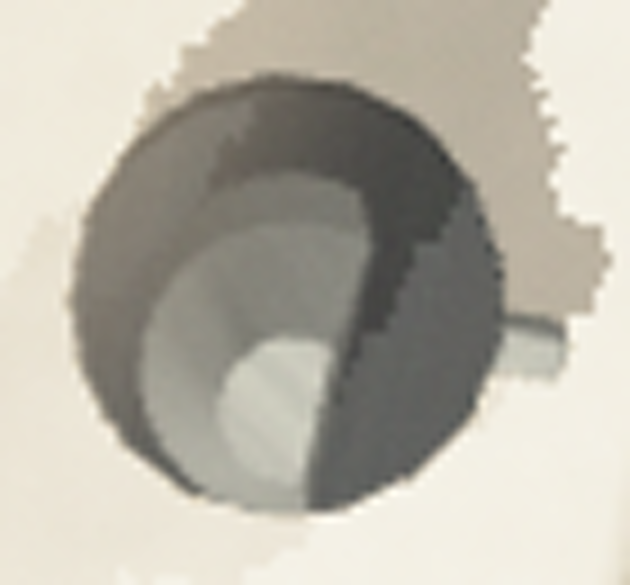

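```bash
python3 - <<'E'
from h import *
import pickle
s,c=pickle.load(open("pics/w2.pkl","rb"))
U=lambda x,y:(230+(x+.5)/9-.5,130+(y+.5)/9-.5)
A,B=[ray(c,*U(*p),.14) for p in[(333,347),(304,480)]]
d=A-B;print("flat",A,B,np.hypot(d[0],d[1]),np.degrees(np.arctan2(d[1],d[0]))-90)
n=np.array([d[1],-d[0]])/np.hypot(d[0],d[1]);mid=(A+B)[:2]/2;print("axis top",mid-5e-3*n)
L=ray(c,*U(215,410),.14);print("left",L, L[:2]+.007*n)
# flat line along silhouette z=.124 edge top->flat bottom
for z,p in((.124,(365,240)),(.094,(372,215))):print(z,ray(c,*U(*p),z))
ctr=np.array([.4659,-.0944])
for z in(.088,.094):
  for p in[(565,322),(565,350),(560,378),(505,318),(503,370)]:
    e=ray(c,*U(*p),z)[:2];d=e-ctr;print(z,p,e.round(4),np.degrees(np.arctan2(d[1],d[0])).round(1))
E
python3 -c "
from h import *
show([.462,-.3425,.24],-80.5);show([.462,-.3425,.19],-80.5)"
```

```text
flat [ 0.46874772 -0.0894894   0.14      ] [ 0.46802957 -0.10259305  0.14      ] 0.013123314594242413 -3.1369905603231274
axis top [ 0.46339614 -0.09576761]
left [ 0.45873519 -0.09708373  0.14      ] [ 0.4657247  -0.09746679]
0.124 [ 0.47119707 -0.08193821  0.124     ]
0.094 [ 0.47357027 -0.08443763  0.094     ]
0.088 (565, 322) [ 0.4973 -0.0942] 0.3
0.088 (565, 350) [ 0.4979 -0.0974] -5.3
0.088 (560, 378) [ 0.4979 -0.1007] -11.0
0.088 (505, 318) [ 0.4906 -0.0948] -0.8
0.088 (503, 370) [ 0.4914 -0.1007] -13.8
0.094 (565, 322) [ 0.4965 -0.093 ] 2.5
0.094 (565, 350) [ 0.497  -0.0961] -3.2
0.094 (560, 378) [ 0.497  -0.0993] -9.0
0.094 (505, 318) [ 0.4899 -0.0936] 2.0
0.094 (503, 370) [ 0.4906 -0.0994] -11.4
pos [ 0.4667 -0.333   0.398 ] psi -81.13 tilt [-7.e-04 -1.e-04 -1.e+00] q [ 0.55  0.62 -0.02  1.74  0.02  0.78  0.68] F [-0.8  1.5  0.3] t 2.4 op 1.0008620284355603
dx,dy,dz [ 0.0086  0.158  -0.006 ] w [ 0.001 -0.014 -0.   ]
pos [ 0.4667 -0.333   0.398 ] psi -81.13 tilt [-7.e-04 -1.e-04 -1.e+00] q [ 0.55  0.62 -0.02  1.74  0.02  0.78  0.68] F [-0.8  1.5  0.3] t 2.4 op 1.0008620284355603
dx,dy,dz [ 0.0086  0.208  -0.006 ] w [ 0.001 -0.014 -0.   ]
```

Call:
arm_command:
  deltas:
    - {"dx": 0.0086, "dy": 0.05, "dz": -0.006, "wx": 0, "wy": -0.014, "wz": 0}
    - {"dx": 0.0086, "dy": 0.1, "dz": -0.006, "wx": 0, "wy": -0.014, "wz": 0}
    - {"dx": 0.0086, "dy": 0.14, "dz": -0.006, "wx": 0, "wy": -0.014, "wz": 0}
    - {"dx": 0.0086, "dy": 0.158, "dz": -0.006, "wx": 0, "wy": -0.014, "wz": 0}
    - {"dx": 0.0086, "dy": 0.158, "dz": -0.006, "wx": 0, "wy": -0.014, "wz": 0}

```text
clock: 2.9
tool_pos: [0.4626, -0.3377, 0.238]
eef_rot: [-0.541, 0.457, -0.453, 0.542]
contact_force: [-0.9, 0.0, -0.7]
opening: 0.999
```

```bash
python3 w.py w4;python3 -c "
from h import *
show([.462,-.3425,.189],-80.5)"
```

```text
[ 0.4626 -0.3377  0.238 ] 0.0639 2.9 [-0.9  0.  -0.7] 0.9993825950188301
pos [ 0.4632 -0.3386  0.2398] psi -80.14 tilt [-0.0019  0.003  -1.    ] q [ 0.57  0.86 -0.02  1.85  0.04  0.44  0.68] F [ 0.6 -0.1 -0.7] t 2.95 op 1.0026919031195212
dx,dy,dz [ 0.0038  0.0508 -0.0017] w [ 0.002  0.008 -0.004]
```

View pics/w4.png

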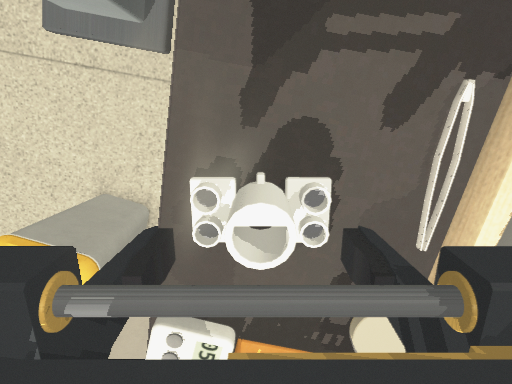

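```bash
python3 -c "
from h import *
import pickle
s,c=pickle.load(open('pics/w4.pkl','rb'))
W=np.array([ray(c,*p,.052)[:2] for p in[(226,237),(295,237),(260,204),(260,269)]]);print(W,W[:2].mean(0),W[2:].mean(0))
a,b=ray(c,233,227,.052),ray(c,290,227,.052);d=b-a;print(np.degrees(np.arctan2(d[1],d[0])))"
```

```text
[[ 0.44200332 -0.34625926]
 [ 0.48254478 -0.33912395]
 [ 0.45838807 -0.32228113]
 [ 0.46571663 -0.36389725]] [ 0.46227405 -0.3426916 ] [ 0.46205235 -0.34308919]
9.972266321444522
```

Call:
arm_command:
  deltas:
    - {"dx": 0.0042, "dy": 0.02, "dz": -0.0017, "wx": 0, "wy": 0, "wz": 0}
    - {"dx": 0.0042, "dy": 0.035, "dz": -0.0017, "wx": 0, "wy": 0, "wz": 0}
    - {"dx": 0.0042, "dy": 0.05, "dz": -0.0017, "wx": 0, "wy": 0, "wz": 0}
    - {"dx": 0.0042, "dy": 0.05, "dz": -0.0017, "wx": 0, "wy": 0, "wz": 0}
    - {"dx": 0.0042, "dy": 0.05, "dz": -0.0017, "wx": 0, "wy": 0, "wz": 0}

```text
clock: 3.45
tool_pos: [0.4619, -0.3451, 0.1907]
eef_rot: [-0.54, 0.456, -0.456, 0.541]
contact_force: [-0.2, 0.1, -0.0]
opening: 0.998
```

Call:
arm_command:
  deltas:
    - {"dx": 0, "dy": 0, "dz": 0, "wx": 0, "wy": 0, "wz": 0}
    - {"dx": 0, "dy": 0, "dz": 0, "wx": 0, "wy": 0, "wz": 0}
    - {"dx": 0, "dy": 0, "dz": 0, "wx": 0, "wy": 0, "wz": 0}
    - {"dx": 0, "dy": 0, "dz": 0, "wx": 0, "wy": 0, "wz": 0}
    - {"dx": 0, "dy": 0, "dz": 0, "wx": 0, "wy": 0, "wz": 0}
  claw: -1
  grip_force: 25

```text
clock: 3.95
tool_pos: [0.4617, -0.3454, 0.1908]
eef_rot: [-0.54, 0.456, -0.456, 0.541]
contact_force: [1.4, 0.0, -0.3]
opening: 0.572
```

```bash
python3 w.py w5;python3 -c "
from h import *
show([.462,-.3425,.189],-80.5)"
```

```text
[ 0.4617 -0.3454  0.1908] 0.0091 3.95 [ 1.4  0.  -0.3] 0.5720102044126542
pos [ 0.462  -0.3454  0.1908] psi -80.29 tilt [ 1.e-03 -2.e-04 -1.e+00] q [ 0.57  0.95 -0.02  1.85  0.05  0.35  0.69] F [ 1.3 -0.  -0.1] t 4.0 op 0.5297272415110662
dx,dy,dz [-0.0029  0.0018  0.0005] w [-0.001  0.005  0.   ]
```

View pics/w5.png

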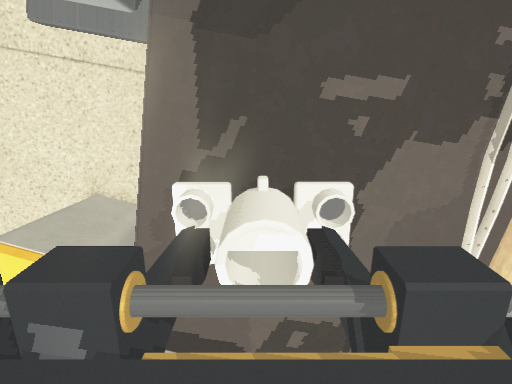

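Call:
arm_command:
  deltas:
    - {"dx": -0.002, "dy": 0.0, "dz": 0, "wx": 0, "wy": 0, "wz": 0}
    - {"dx": -0.002, "dy": 0, "dz": 0, "wx": 0, "wy": 0, "wz": 0}
    - {"dx": -0.002, "dy": 0, "dz": 0, "wx": 0, "wy": 0, "wz": 0}
    - {"dx": -0.002, "dy": 0, "dz": 0, "wx": 0, "wy": 0, "wz": 0}
    - {"dx": -0.002, "dy": 0, "dz": 0, "wx": 0, "wy": 0, "wz": 0}
  claw: -1
  grip_force: 30

```text
clock: 4.5
tool_pos: [0.4615, -0.3436, 0.1908]
eef_rot: [-0.54, 0.456, -0.456, 0.54]
contact_force: [0.5, -1.2, 1.1]
opening: 0.495
```

```bash
python3 -c "
from h import *
show([.462,-.3425,.189],-80.5)"
```

```text
pos [ 0.4615 -0.3436  0.1908] psi -80.3 tilt [ 5.e-04 -3.e-04 -1.e+00] q [ 0.57  0.95 -0.02  1.85  0.05  0.34  0.68] F [ 0.5 -1.2  1.1] t 4.5 op 0.49464352847492327
dx,dy,dz [-0.001   0.0018  0.0007] w [-0.001  0.004  0.001]
```

Call:
arm_command:
  deltas:
    - {"dx": 0, "dy": -0.02, "dz": 0, "wx": 0, "wy": 0, "wz": 0}
    - {"dx": 0, "dy": -0.06, "dz": 0, "wx": 0, "wy": 0, "wz": 0}
    - {"dx": 0, "dy": -0.11, "dz": 0, "wx": 0, "wy": 0, "wz": 0}
    - {"dx": 0, "dy": -0.15, "dz": 0, "wx": 0, "wy": 0, "wz": 0}
    - {"dx": 0, "dy": -0.17, "dz": 0, "wx": 0, "wy": 0, "wz": 0}

```text
clock: 5.0
tool_pos: [0.4613, -0.3434, 0.3637]
eef_rot: [-0.54, 0.455, -0.457, 0.541]
contact_force: [0.9, 0.1, -1.4]
opening: 0.494
```

```bash
python3 w.py w6;python3 -c "
from h import *
show([.45,-.22,.365],-125);show([.4655,-.0945,.365],-180)"
```

```text
[ 0.4613 -0.3434  0.3637] 0.4285 5.0 [ 0.9  0.1 -1.4] 0.494492222783748
pos [ 0.4618 -0.3438  0.3655] psi -80.31 tilt [ 0.0053 -0.0033 -1.    ] q [ 0.58  0.67 -0.03  1.77  0.03  0.7   0.7 ] F [ 1.1  0.9 -0.1] t 5.05 op 0.4913405534969936
dx,dy,dz [-1.24e-01  1.00e-04  9.20e-03] w [-0.008  0.993  0.003]
pos [ 0.4618 -0.3438  0.3655] psi -80.31 tilt [ 0.0053 -0.0033 -1.    ] q [ 0.58  0.67 -0.03  1.77  0.03  0.7   0.7 ] F [ 1.1  0.9 -0.1] t 5.05 op 0.4913405534969936
dx,dy,dz [-0.2451 -0.0003  0.0456] w [-9.000e-03  2.215e+00 -1.000e-03]
```

View pics/w6.png

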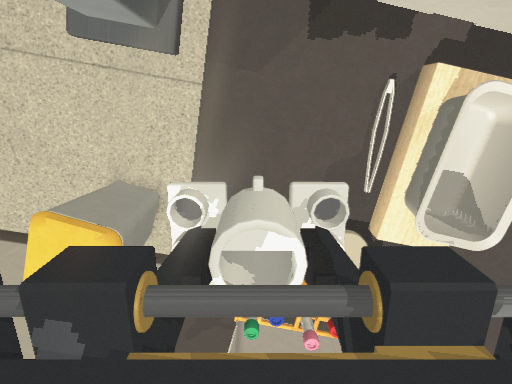

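```bash
cat > tl.py <<'E'
from h import *
import pickle,sys
n=sys.argv[1];s,c=pickle.load(open(f'pics/{n}.pkl','rb'))
M=Ro.from_quat(s["eef_rot"]).as_matrix();P=np.array(s["tool_pos"])
def tr(u,v,ty):
    f=192/np.tan(np.radians(c["vertical_fov"]/2))
    R=c["R"];C=M.T@(-R.T@c["t"]-P);w=M.T@R.T@np.array([(u-c["cx"])/f,(v-c["cy"])/f,1.]);return C+w*(ty-C[1])/w[1]
E
python3 - w6 <<'E'
exec(open('tl.py').read())
print("flat",tr(222,251,.1388),tr(295,251,.1388))
print("hub sides",tr(210,258,.1388),tr(306,258,.1388))
print("tab",tr(258,178,.1838))
print("plates",tr(167,184,.178),tr(348,183,.178))
E
```

```text
flat [-0.00963434  0.1388     -0.01756532] [-0.00962847  0.1388      0.01413329]
hub sides [-0.00624159  0.1388     -0.02292821] [-0.00623443  0.1388      0.01905926]
tab [-0.03086417  0.1838     -0.00190529]
plates [-0.02901886  0.178      -0.05099992] [-0.02954671  0.178       0.04658121]
```

Call:
arm_command:
  deltas:
    - {"dx": -0.124, "dy": 0, "dz": 0.009, "wx": 0, "wy": 0.99, "wz": 0}
    - {"dx": -0.124, "dy": 0, "dz": 0.009, "wx": 0, "wy": 0.99, "wz": 0}
    - {"dx": -0.124, "dy": 0, "dz": 0.009, "wx": 0, "wy": 0.99, "wz": 0}
    - {"dx": -0.124, "dy": 0, "dz": 0.009, "wx": 0, "wy": 0.99, "wz": 0}
    - {"dx": -0.124, "dy": 0, "dz": 0.009, "wx": 0, "wy": 0.99, "wz": 0}

```text
clock: 5.55
tool_pos: [0.4487, -0.218, 0.3594]
eef_rot: [-0.336, 0.624, -0.622, 0.334]
contact_force: [-0.2, -0.6, -1.3]
opening: 0.494
```

```bash
python3 -c "
from h import *
show([.45,-.12,.365],-165);show([.4655,-.0945,.365],-182)"
```

```text
pos [ 0.4487 -0.218   0.3594] psi -123.48 tilt [-0.0033  0.0018 -1.    ] q [ 0.23  0.61  0.2   2.   -0.22  0.56  0.01] F [-0.2 -0.6 -1.3] t 5.55 op 0.49447017209817434
dx,dy,dz [-0.0824 -0.0054 -0.053 ] w [0.004 0.923 0.002]
pos [ 0.4487 -0.218   0.3594] psi -123.48 tilt [-0.0033  0.0018 -1.    ] q [ 0.23  0.61  0.2   2.   -0.22  0.56  0.01] F [-0.2 -0.6 -1.3] t 5.55 op 0.49447017209817434
dx,dy,dz [-0.1123 -0.0054 -0.0541] w [0.004 1.3   0.003]
```

```bash
python3 -c "
from h import *
show([.43,-.095,.365],-182);"
```

```text
pos [ 0.4487 -0.218   0.3594] psi -123.48 tilt [-0.0033  0.0018 -1.    ] q [ 0.23  0.61  0.2   2.   -0.22  0.56  0.01] F [-0.2 -0.6 -1.3] t 5.55 op 0.49447017209817434
dx,dy,dz [-0.0923 -0.0053 -0.0834] w [0.004 1.3   0.003]
```

Call:
arm_command:
  deltas:
    - {"dx": -0.092, "dy": -0.005, "dz": -0.08, "wx": 0, "wy": 1.0, "wz": 0}
    - {"dx": -0.092, "dy": -0.005, "dz": -0.08, "wx": 0, "wy": 1.0, "wz": 0}
    - {"dx": -0.092, "dy": -0.005, "dz": -0.08, "wx": 0, "wy": 1.0, "wz": 0}
    - {"dx": -0.092, "dy": -0.005, "dz": -0.08, "wx": 0, "wy": 1.0, "wz": 0}
    - {"dx": -0.092, "dy": -0.005, "dz": -0.08, "wx": 0, "wy": 1.0, "wz": 0}

```text
clock: 6.05
tool_pos: [0.4321, -0.0974, 0.3646]
eef_rot: [-0.085, 0.703, -0.702, 0.082]
contact_force: [0.4, 0.6, -1.8]
opening: 0.495
```

```bash
python3 -c "
from h import *
show([.43,-.095,.365],-182);"
```

```text
pos [ 0.4321 -0.0974  0.3646] psi -166.45 tilt [-3.3e-03  7.0e-04 -1.0e+00] q [-0.17  0.58  0.45  2.16 -0.5   0.51 -0.67] F [ 0.4  0.6 -1.8] t 6.05 op 0.49522391634995055
dx,dy,dz [ 0.0015 -0.0004 -0.0028] w [0.001 0.346 0.004]
```

Call:
arm_command:
  deltas:
    - {"dx": 0.001, "dy": 0, "dz": -0.002, "wx": 0, "wy": 0.17, "wz": 0.003}
    - {"dx": 0.001, "dy": 0, "dz": -0.002, "wx": 0, "wy": 0.345, "wz": 0.003}
    - {"dx": 0.001, "dy": 0, "dz": -0.002, "wx": 0, "wy": 0.345, "wz": 0.003}
    - {"dx": 0.001, "dy": 0, "dz": -0.002, "wx": 0, "wy": 0.345, "wz": 0.003}
    - {"dx": 0.001, "dy": 0, "dz": -0.002, "wx": 0, "wy": 0.345, "wz": 0.003}

```text
clock: 6.55
tool_pos: [0.4312, -0.0972, 0.3653]
eef_rot: [0.011, 0.707, -0.707, -0.01]
contact_force: [0.8, 0.0, -2.9]
opening: 0.491
```

```bash
python3 w.py w7;python3 -c "
from h import *
show([.43,-.095,.365],-182);
i=cv2.imread('pics/w7.png');cv2.imwrite('pics/w7z.png',cv2.resize(i[90:290,150:370],None,fx=3.5,fy=3.5,interpolation=cv2.INTER_CUBIC))"
```

```text
[ 0.4312 -0.0972  0.3653] 0.0076 6.55 [ 0.8  0.  -2.9] 0.49134842330582706
pos [ 0.4312 -0.0972  0.3654] psi 178.33 tilt [ 1.7e-03  5.0e-04 -1.0e+00] q [-0.21  0.59  0.52  2.16 -0.59  0.53 -0.84] F [ 0.   0.7 -1.1] t 6.6 op 0.4932675659944663
dx,dy,dz [ 0.0013  0.0004 -0.0022] w [ 0.001  0.007 -0.002]
```

View pics/w7.png

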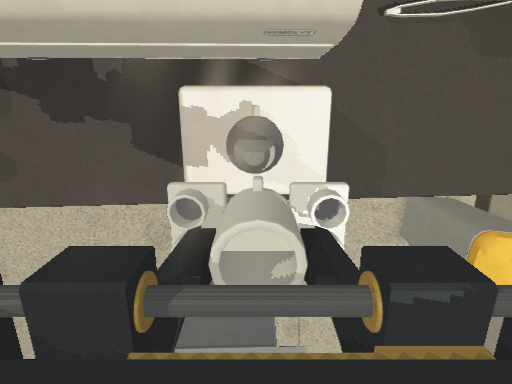

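View pics/w7z.png

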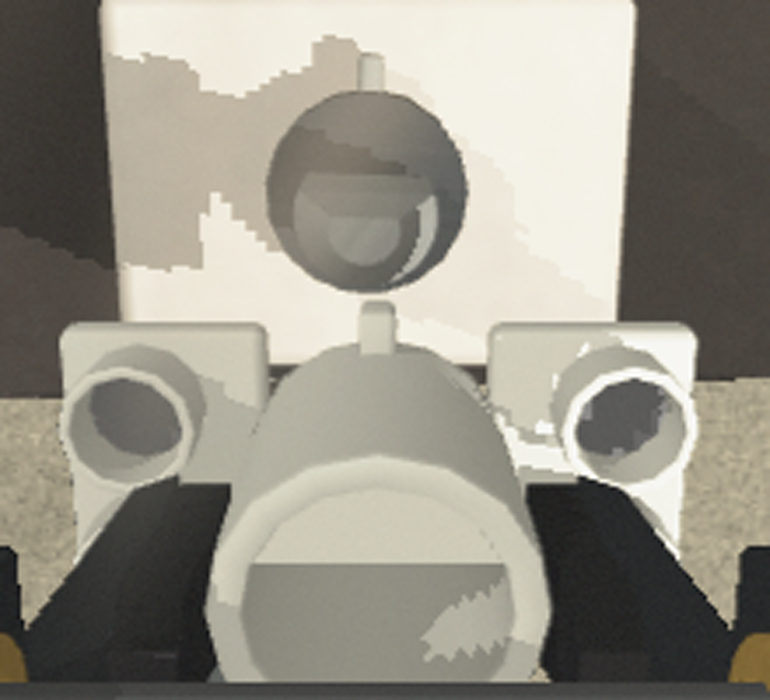

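```bash
python3 - w7 <<'E'
exec(open('tl.py').read())
from scipy.optimize import least_squares
print(M.round(4))
V=lambda x,y,ty:tr(150+(x+.5)/3.5-.5,90+(y+.5)/3.5-.5,ty)
d=P[2]-.094
pts=[(267,190),(270,165),(283,135),(310,105),(340,93),(368,89),(400,95),(430,112),(455,145),(467,190)]
W=np.array([V(*p,d)[[0,2]] for p in pts]);f=least_squares(lambda x:np.hypot(*(W-x).T)-.024,W.mean(0));g=least_squares(lambda x:np.hypot(*(W-x[:2]).T)-x[2],[*W.mean(0),.024])
print("shoulder tool xz",f.x,f.fun.round(4)*1e3,g.x)
for nm,a,b,ty in[("spflat base-ish .124",(303,215),(428,215),P[2]-.124),("top flat",(333,218),(408,218),P[2]-.14),("base flat",(303,175),(437,174),P[2]-.1),
  ("box back",(100,0),(635,0),P[2]-.08)]:
    A,B=V(*a,ty),V(*b,ty);e=B-A;print(nm,A.round(4),B.round(4),"ang",np.degrees(np.arctan2(e[0],e[2])).round(2),"mid",((A+B)/2).round(4))
print("sp tab tip",V(371,55,P[2]-.094),"base",V(371,90,P[2]-.094))
for nm,a,b,ty in[("rot flat",(248,564),(513,564),.1388),("rim sides",(205,605),(549,605),.1388),("plates",(60,325),(697,323),.1788),("plate sides",(60,335),(697,335),.1788)]:
    A,B=V(*a,ty),V(*b,ty);e=B-A;print(nm,A.round(4),B.round(4),"ang",np.degrees(np.arctan2(e[0],e[2])).round(2),"mid",((A+B)/2).round(4))
print("rtab tip",V(377,303,.1808))
print("rim top/outer",V(377,457,.1388))
E
```

```text
[[-9.996e-01  1.300e-03 -2.860e-02]
 [ 2.860e-02  4.000e-04 -9.996e-01]
 [-1.300e-03 -1.000e+00 -5.000e-04]]
shoulder tool xz [-0.03457565 -0.00217704] [-0.5 -0.4 -0.2  0.3  0.   0.1  0.1 -0.  -0.5 -0.4] [-0.03522694 -0.0022258   0.02347585]
spflat base-ish .124 [-0.0346  0.2413 -0.0152] [-0.0345  0.2413  0.0109] ang 0.03 mid [-0.0346  0.2413 -0.0022]
top flat [-0.0366  0.2253 -0.0083] [-0.0366  0.2253  0.0063] ang 0.03 mid [-0.0366  0.2253 -0.001 ]
base flat [-0.0399  0.2653 -0.0167] [-0.0401  0.2653  0.014 ] ang -0.39 mid [-0.04    0.2653 -0.0014]
box back [-0.0786  0.2853 -0.0653] [-0.0785  0.2853  0.0613] ang 0.03 mid [-0.0785  0.2853 -0.002 ]
sp tab tip [-0.06623542  0.27128295 -0.00111943] base [-0.05849172  0.27128295 -0.00113761]
rot flat [-0.0078  0.1388 -0.0157] [-0.0078  0.1388  0.0171] ang 0.04 mid [-0.0078  0.1388  0.0007]
rim sides [-0.0021  0.1388 -0.0213] [-0.002   0.1388  0.0218] ang 0.04 mid [-0.0021  0.1388  0.0003]
plates [-0.0277  0.1788 -0.0488] [-0.0279  0.1788  0.0497] ang -0.15 mid [-0.0278  0.1788  0.0005]
plate sides [-0.0261  0.1788 -0.0489] [-0.026   0.1788  0.0499] ang 0.04 mid [-0.026   0.1788  0.0005]
rtab tip [-0.03065167  0.1808      0.00025797]
rim top/outer [-0.02202013  0.1388      0.00027003]
```

```bash
python3 - w7 <<'E'
exec(open('tl.py').read())
V=lambda x,y,ty:tr(150+(x+.5)/3.5-.5,90+(y+.5)/3.5-.5,ty)
for a in[(303,175),(437,174)]:print(V(*a,P[2]-.124))
print(V(368,218,P[2]-.14),V(367,266,P[2]-.14))
E
```

```text
[-0.04287136  0.24128295 -0.01505195]
[-0.04306192  0.24128295  0.01263739]
[-0.03657895  0.22528295 -0.00150297] [-0.02709036  0.22528295 -0.00172926]
```

Call:
arm_command:
  deltas:
    - {"dx": -0.017, "dy": 0, "dz": -0.0023, "wx": 0, "wy": 0, "wz": 0}
    - {"dx": -0.0334, "dy": 0, "dz": -0.0023, "wx": 0, "wy": 0, "wz": 0}
    - {"dx": -0.0334, "dy": 0.015, "dz": -0.0023, "wx": 0, "wy": 0, "wz": 0}
    - {"dx": -0.0334, "dy": 0.02, "dz": -0.0023, "wx": 0, "wy": 0, "wz": 0}
    - {"dx": -0.0334, "dy": 0.02, "dz": -0.0023, "wx": 0, "wy": 0, "wz": 0}

```text
clock: 7.1
tool_pos: [0.4643, -0.0959, 0.3451]
eef_rot: [0.011, 0.707, -0.707, -0.011]
contact_force: [-0.4, 0.5, -1.2]
opening: 0.497
```

```bash
python3 w.py w8;python3 -c "
from h import *
show([.4646,-.0939,.2848],178.3);
from plant import r
i=r.snapshot('scene')[:,:,::-1];cv2.imwrite('pics/s8.png',cv2.resize(i[120:270,200:350],None,fx=4,fy=4))"
```

```text
[ 0.4643 -0.0959  0.3451] 0.0192 7.1 [-0.4  0.5 -1.2] 0.49664551497897536
pos [ 0.4644 -0.0961  0.3456] psi 178.22 tilt [ 1.e-03  8.e-04 -1.e+00] q [-0.2   0.66  0.5   2.09 -0.61  0.54 -0.85] F [-0.1 -0.1 -1.9] t 7.15 op 0.4979047406401421
dx,dy,dz [-0.0001  0.0608 -0.0021] w [ 0.001 -0.002 -0.001]
```

View pics/w8.png

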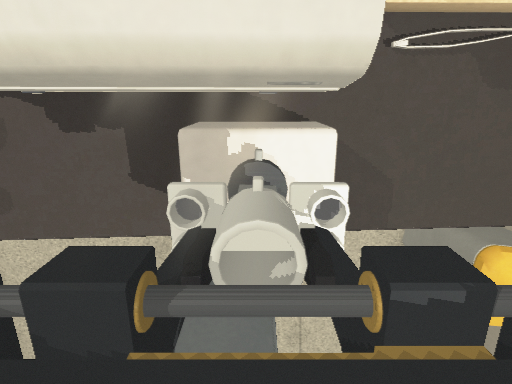

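View pics/s8.png

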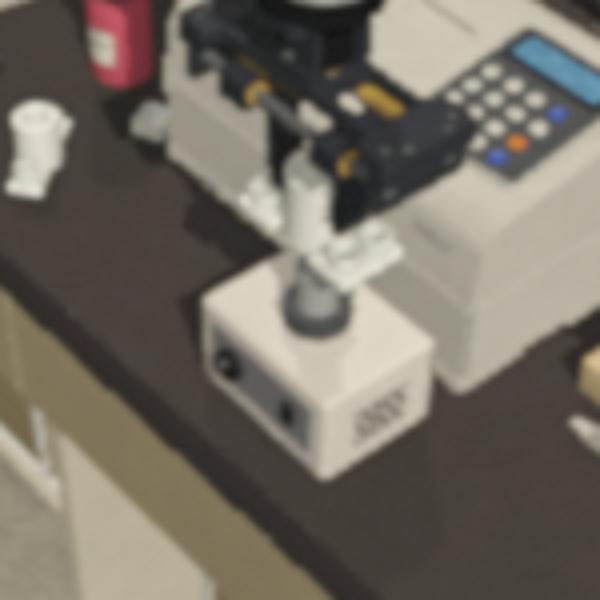

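Call:
arm_command:
  deltas:
    - {"dx": 0, "dy": 0.01, "dz": -0.0006, "wx": 0, "wy": 0, "wz": 0}
    - {"dx": 0, "dy": 0.018, "dz": -0.0006, "wx": 0, "wy": 0, "wz": 0}
    - {"dx": 0, "dy": 0.026, "dz": -0.0006, "wx": 0, "wy": 0, "wz": 0}
    - {"dx": 0, "dy": 0.032, "dz": -0.0006, "wx": 0, "wy": 0, "wz": 0}
    - {"dx": 0, "dy": 0.032, "dz": -0.0006, "wx": 0, "wy": 0, "wz": 0}

```text
clock: 7.7
tool_pos: [0.4648, -0.0953, 0.3128]
eef_rot: [0.011, 0.707, -0.707, -0.011]
contact_force: [-0.8, 0.3, -0.4]
opening: 0.494
```

```bash
python3 w.py w9;python3 -c "
from h import *
show([.4646,-.0939,.2848],178.3)"
```

```text
[ 0.4648 -0.0953  0.3128] 0.0182 7.7 [-0.8  0.3 -0.4] 0.4935775010818183
pos [ 0.4649 -0.0954  0.3132] psi 178.22 tilt [ 1.3e-03  5.0e-04 -1.0e+00] q [-0.15  0.7   0.43  2.12 -0.67  0.45 -0.81] F [ 0.   0.4 -1.5] t 7.75 op 0.49572952855908203
dx,dy,dz [ 0.0004  0.0284 -0.0015] w [ 0.001 -0.002 -0.002]
```

View pics/w9.png

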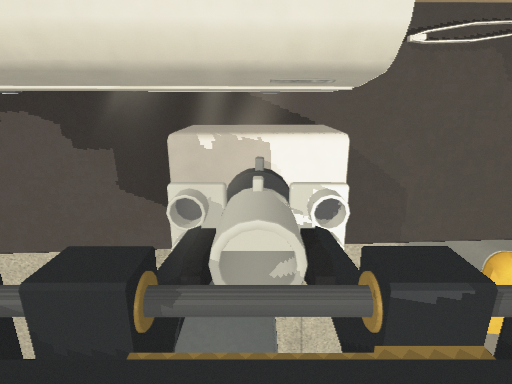

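Call:
arm_command:
  deltas:
    - {"dx": 0, "dy": 0.006, "dz": -0.0004, "wx": 0, "wy": 0, "wz": 0}
    - {"dx": 0, "dy": 0.012, "dz": -0.0004, "wx": 0, "wy": 0, "wz": 0}
    - {"dx": 0, "dy": 0.018, "dz": -0.0004, "wx": 0, "wy": 0, "wz": 0}
    - {"dx": 0, "dy": 0.023, "dz": -0.0004, "wx": 0, "wy": 0, "wz": 0}
    - {"dx": 0, "dy": 0.023, "dz": -0.0004, "wx": 0, "wy": 0, "wz": 0}

```text
clock: 8.25
tool_pos: [0.4649, -0.0949, 0.29]
eef_rot: [0.011, 0.707, -0.707, -0.011]
contact_force: [0.7, 0.5, -2.2]
opening: 0.493
```

```bash
python3 w.py w10;python3 -c "
from h import *
show([.4646,-.0939,.2848],178.3)"
```

```text
[ 0.4649 -0.0949  0.29  ] 0.0156 8.25 [ 0.7  0.5 -2.2] 0.49269783380727655
pos [ 0.465  -0.0949  0.2904] psi 178.22 tilt [ 1.6e-03  6.0e-04 -1.0e+00] q [-0.12  0.74  0.37  2.13 -0.7   0.39 -0.78] F [-0.4  0.8 -1.3] t 8.3 op 0.4941438443953718
dx,dy,dz [ 0.0004  0.0056 -0.001 ] w [ 0.001 -0.002 -0.002]
```

View pics/w10.png

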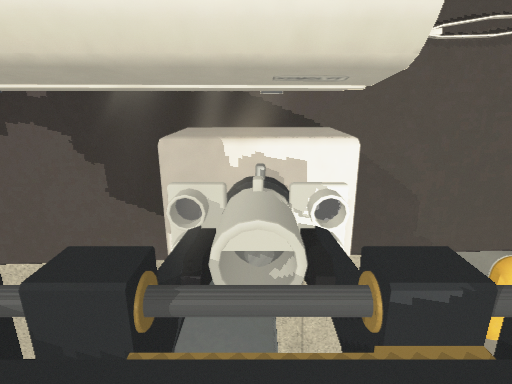

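Call:
arm_command:
  deltas:
    - {"dx": 0, "dy": 0.002, "dz": 0, "wx": 0, "wy": 0, "wz": 0}
    - {"dx": 0, "dy": 0.004, "dz": 0, "wx": 0, "wy": 0, "wz": 0}
    - {"dx": 0, "dy": 0.005, "dz": 0, "wx": 0, "wy": 0, "wz": 0}
    - {"dx": 0, "dy": 0.006, "dz": 0, "wx": 0, "wy": 0, "wz": 0}
    - {"dx": 0, "dy": 0.006, "dz": 0, "wx": 0, "wy": 0, "wz": 0}

```text
clock: 8.8
tool_pos: [0.4651, -0.0949, 0.2848]
eef_rot: [0.012, 0.707, -0.707, -0.01]
contact_force: [-0.3, 0.3, -1.4]
opening: 0.496
```

```bash
python3 -c "
from h import *
show([.4646,-.0939,.2848],178.3)"
```

```text
pos [ 0.4651 -0.0949  0.2848] psi 178.23 tilt [ 2.5e-03  4.0e-04 -1.0e+00] q [-0.11  0.75  0.36  2.13 -0.71  0.37 -0.77] F [-0.3  0.3 -1.4] t 8.8 op 0.49564112971792657
dx,dy,dz [ 0.0006 -0.     -0.001 ] w [ 0.001 -0.002 -0.003]
```

Call:
arm_command:
  deltas:
    - {"dx": 0, "dy": 0.001, "dz": 0, "wx": 0, "wy": 0, "wz": 0}
    - {"dx": 0, "dy": 0.001, "dz": 0, "wx": 0, "wy": 0, "wz": 0}
    - {"dx": 0, "dy": 0.002, "dz": 0, "wx": 0, "wy": 0, "wz": 0}
    - {"dx": 0, "dy": 0.002, "dz": 0, "wx": 0, "wy": 0, "wz": 0}
    - {"dx": 0, "dy": 0.002, "dz": 0, "wx": 0, "wy": 0, "wz": 0}

```text
clock: 9.3
tool_pos: [0.4649, -0.095, 0.2845]
eef_rot: [0.013, 0.708, -0.707, -0.01]
contact_force: [-3.7, 2.6, 21.3]
opening: 0.498
```

```bash
python3 w.py w11; python3 -c "
from h import *
show([.4646,-.0939,.2848],178.3)
i=cv2.imread('pics/w11.png');cv2.imwrite('pics/w11z.png',cv2.resize(i[110:290,150:370],None,fx=3.5,fy=3.5,interpolation=cv2.INTER_CUBIC))"
```

```text
[ 0.4649 -0.095   0.2845] 0.0012 9.3 [-3.7  2.6 21.3] 0.49750556224785814
pos [ 0.4649 -0.095   0.2845] psi 178.21 tilt [ 0.0044  0.0013 -1.    ] q [-0.11  0.75  0.35  2.14 -0.72  0.37 -0.77] F [-3.   1.5 20.5] t 9.35 op 0.49466239591113176
dx,dy,dz [ 0.0004 -0.0003 -0.0011] w [ 0.002 -0.002 -0.006]
```

View pics/w11z.png

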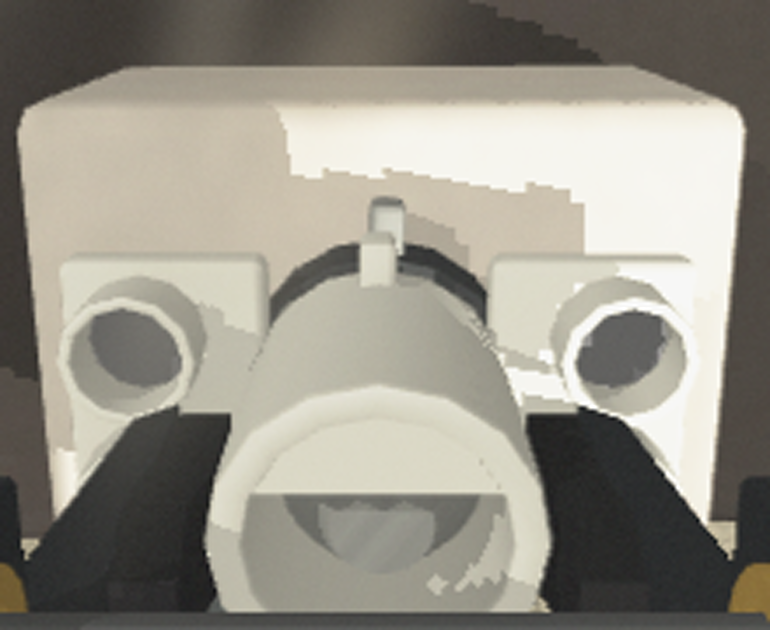

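Call:
arm_command:
  deltas:
    - {"dx": 0, "dy": -0.0015, "dz": 0, "wx": 0, "wy": 0, "wz": 0}
    - {"dx": 0, "dy": -0.0015, "dz": 0, "wx": 0, "wy": 0, "wz": 0}
    - {"dx": 0, "dy": -0.0015, "dz": 0, "wx": 0, "wy": 0, "wz": 0}
    - {"dx": 0, "dy": -0.0015, "dz": 0, "wx": 0, "wy": 0, "wz": 0}
    - {"dx": 0, "dy": -0.0015, "dz": 0, "wx": 0, "wy": 0, "wz": 0}

```text
clock: 9.85
tool_pos: [0.4653, -0.095, 0.2846]
eef_rot: [0.012, 0.707, -0.707, -0.01]
contact_force: [-1.0, 0.8, 8.6]
opening: 0.494
```

Call:
arm_command:
  deltas:
    - {"dx": 0, "dy": 0, "dz": 0, "wx": 0, "wy": 0, "wz": 0}
    - {"dx": 0, "dy": 0, "dz": 0, "wx": 0, "wy": 0, "wz": 0}
    - {"dx": 0, "dy": 0, "dz": 0, "wx": 0, "wy": 0, "wz": 0}
    - {"dx": 0, "dy": 0, "dz": 0, "wx": 0, "wy": 0, "wz": 0}
    - {"dx": 0, "dy": 0, "dz": 0, "wx": 0, "wy": 0, "wz": 0}
  claw: 1

```text
clock: 10.35
tool_pos: [0.4651, -0.0949, 0.2841]
eef_rot: [0.012, 0.707, -0.707, -0.01]
contact_force: [0.4, 0.1, 0.8]
opening: 0.919
```

```bash
python3 w.py w12; python3 -c "
from h import *
show([.4646,-.0939,.40],178.3)
i=cv2.imread('pics/w12.png');cv2.imwrite('pics/w12z.png',cv2.resize(i[110:290,150:370],None,fx=3.5,fy=3.5,interpolation=cv2.INTER_CUBIC))"
```

```text
[ 0.4651 -0.0949  0.2841] 0.0021 10.35 [0.4 0.1 0.8] 0.919237536187865
pos [ 0.4651 -0.0949  0.2841] psi 178.23 tilt [ 2.2e-03  3.0e-04 -1.0e+00] q [-0.11  0.75  0.35  2.13 -0.71  0.37 -0.77] F [-0.2 -0.7  0.2] t 10.4 op 0.9714841909132523
dx,dy,dz [ 0.0003 -0.1159 -0.001 ] w [ 0.    -0.002 -0.003]
```

View pics/w12z.png

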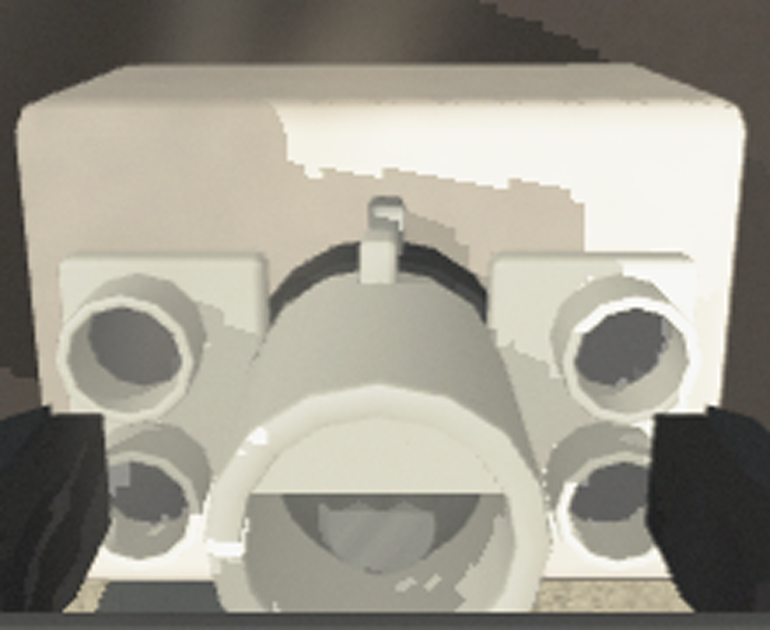

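Call:
arm_command:
  deltas:
    - {"dx": 0, "dy": -0.01, "dz": 0, "wx": 0, "wy": 0, "wz": 0}
    - {"dx": 0, "dy": -0.035, "dz": 0, "wx": 0, "wy": 0, "wz": 0}
    - {"dx": 0, "dy": -0.075, "dz": 0, "wx": 0, "wy": 0, "wz": 0}
    - {"dx": 0, "dy": -0.11, "dz": 0, "wx": 0, "wy": 0, "wz": 0}
    - {"dx": 0, "dy": -0.12, "dz": 0, "wx": 0, "wy": 0, "wz": 0}

```text
clock: 10.9
tool_pos: [0.4653, -0.0956, 0.4077]
eef_rot: [-0.014, -0.707, 0.707, 0.008]
contact_force: [0.8, 0.2, 0.3]
opening: 1.0
```

Call:
arm_command:
  deltas:
    - {"dx": 0, "dy": 0, "dz": -0.05, "wx": 0, "wy": 0, "wz": 0}
    - {"dx": 0, "dy": 0, "dz": -0.1, "wx": 0, "wy": 0, "wz": 0}
    - {"dx": 0, "dy": 0, "dz": -0.14, "wx": 0, "wy": 0, "wz": 0}
    - {"dx": 0, "dy": 0, "dz": -0.16, "wx": 0, "wy": 0, "wz": 0}
    - {"dx": 0, "dy": 0, "dz": -0.16, "wx": 0, "wy": 0, "wz": 0}

```text
clock: 11.4
tool_pos: [0.4694, 0.0685, 0.4036]
eef_rot: [0.009, 0.708, -0.706, -0.008]
contact_force: [0.4, -0.4, -0.1]
opening: 0.997
```

```bash
python3 w.py w13; python3 -c "
from h import *
from plant import r
show([.4646,-.0939,.40],178.3)
t=r.snapshot('top')[:,:,::-1];s=r.snapshot('scene')[:,:,::-1]
w=cv2.imread('pics/w13.png')
z=lambda i,x,y,w,h,k:cv2.resize(i[y:y+h,x:x+w],None,fx=k,fy=k,interpolation=cv2.INTER_CUBIC)
cv2.imwrite('pics/f13.png',np.hstack([z(t,245,150,75,75,5),z(s,245,165,75,75,5)]))
cv2.imwrite('pics/top13.png',t);cv2.imwrite('pics/scene13.png',s)"
```

```text
[0.4694 0.0685 0.4036] 0.0633 11.4 [ 0.4 -0.4 -0.1] 0.9968840014409216
pos [0.4695 0.0661 0.404 ] psi 178.42 tilt [ 1.5e-03  2.0e-04 -1.0e+00] q [-0.65  0.58  0.66  2.03 -0.55  0.71 -1.23] F [-0.2 -0.7  0.4] t 11.45 op 0.9990180909102219
dx,dy,dz [0.0005 0.0039 0.1601] w [ 0.     0.003 -0.002]
```

View pics/w13.png

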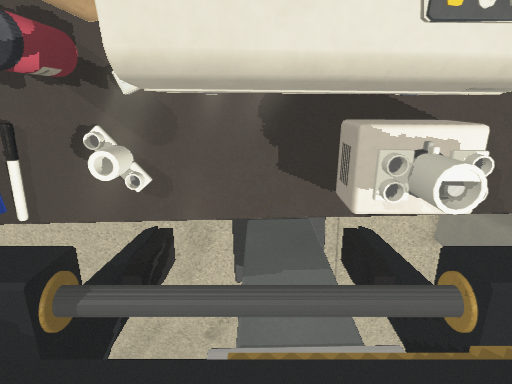

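View pics/f13.png

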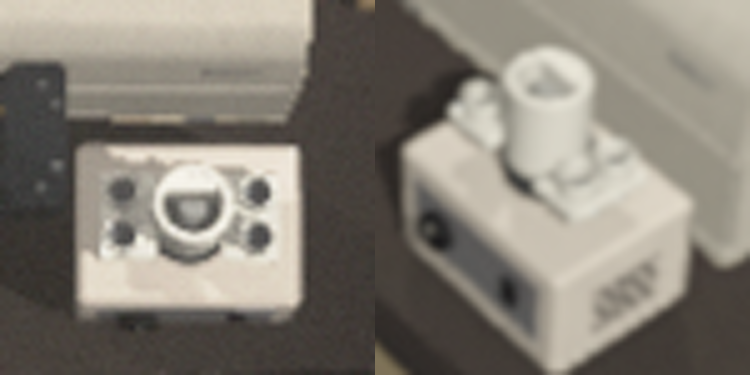

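```bash
python3 - <<'E'
from h import *
from plant import r
a=r.get_calibration("top");b=r.get_calibration("scene")
def K(c):
    f=192/np.tan(np.radians(c["vertical_fov"]/2));return np.array([[f,0,c["cx"]],[0,f,c["cy"]],[0,0,1]])@np.c_[c["R"],c["t"]]
X=cv2.triangulatePoints(K(a),K(b),np.float64((245+192/5,150+203/5)),np.float64((245+174/5,165+85/5))).ravel();print(X[:3]/X[3])
E
python3 -c "
from plant import r
r.finish_job()"
```

```text
[ 0.47090182 -0.09419194  0.13880693]
the job is handed in; nothing more can be done
```

The four-cup rotor is on the mixer spindle, flat over flat, resting on the shoulder and released. I handed the job in at about 11.5 s.

I gripped the rotor by its hub and turned it about 100°. I then lined it up with the spindle in one wrist view and lowered it.

**What the last checks showed:**
- **Seating:** Contact came at a tool height of 0.2845 m, against 0.2848 m expected when fully down. The measured vertical force reached about 21 N, and nothing resisted on the way down.
- **Alignment:** Before lowering, the rotor and spindle flats agreed to within about half a degree. Both marker tabs still lined up once the rotor was down.
- **Release:** The rotor did not visibly shift when I let go. Force then read near zero and the arm moved well clear.
- **Spare rotor:** The arm never went near the two-cup rotor. It still stands upright in its place in the last wrist picture.

**One check disagreed:** A rough two-camera estimate put the top of the hub at 0.139 m, when a seated rotor should be at 0.146 m. It errs low and comes from hand-picked pixels in blurry zooms, so I trusted the contact height and the close-up views instead.

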